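Pack the rubbing block and close the studded case

ROBOT

A 7-joint arm with a two-finger parallel gripper is mounted at the origin on a cart in front of the work surface, level with it; the furniture and walls round the work are solid. World frame = base frame: x ahead of the robot, y to its left, z up, the work surface at z = 0. Lengths are in m, angles in rad, forces in N, time in s.
With the tool pointing down it reaches from about 0.425 to 0.925 m from the base axis. Payload 6.8 kg.
Tool frame: the origin (TCP) lies on the mounting face of the last link; the fingertips stand 173 mm ahead of it and the grasp point (between the pads) lies 155 mm ahead of it; z points along the fingers, y is the line along which they close (so a half turn about z gives the same grasp; the last joint's range is limited). The gripper opens to 85 mm and grips with 20 to 120 N. Pads are 22 mm wide; open, the fingers measure 114 mm over their backs; the gripper's body (76 mm by 85 mm) begins 54 mm behind the grasp point. The pads swing forward as they close: fully open they stand 13 mm farther back than shut.
Start: joints at [1.009, 0.477, 0.022, 1.555, -0.011, 1.109, -0.083], TCP at [0.296, -0.607, 0.405] pointing down, gripper open.
Joint ranges: [-2.96, 2.96], [-0.34, 2.1], [-1.41, 1.46], [0.24, 2.44], [-1.37, 4.51], [0.17, 1.92], [-2.96, 2.96]. Speed limits (rad/s): [2.39, 2.39, 3.14, 3.14, 3.14, 3.14, 3.14].

INTERFACE

Orientations are given as a unit quaternion [w, x, y, z].
In Python, from station import bot gives the robot as it stands. The module is installed in compiled form; this text tells all that it offers.
- The arm moves only by the shell command python3 -m pendant 'ROWS' [FORCE]. ROWS is JSON, a list of rows, each a list of 5 numbers: the finger opening in m, from 0 to 0.0854, then the shift along the tool's x, y, z in m, then the turn about the tool's z in degrees. In form: [[jaw, x, y, z, yaw], ...]. A call has 1 to 12 rows; each row shifts and turns the commanded pose from where the row before left it, along the tool's axes as they then stand; what a row does not reach is not made up. A row lasts 1/12 s, in which the tool goes at most 41.7 mm and 7.16 degrees, less where a joint would pass 70% of its speed; a pose out of reach is approached as far as the arm can. A call with a gripper value outside its range is refused whole. The fingers move at their own pace and stop on an object; FORCE is the grip in N (left out, the last holds). Time passes only in rows, so rows that do not move let the fingers close. It gives the time, the measured TCP pose, the force, the opening and the grip force at its end, in the units of the state.
- bot.get_obs(): the state, without advancing time (a new reading comes with each control period).
- bot.read_camera(name): name is "scene" or "top" or "wrist"; returns (picture, depth): 400x640x3 uint8, blue, green, red; 400x640 float32, m along the optical axis (not along the pixel's ray), 0 where there is no reading.
- bot.camera_model(name): a dict with "intrinsics" (3x3 intrinsics, pixels), "R" (3x3) and "t" (3): a world point X has camera coordinates R X + t. Camera axes: x right, y down, z forward; pixel columns grow to the right and rows downward; lengths in m; the calibration is good to about 2 mm. A picture is of the moment at which its call begins: read the wrist's pose just before it. camera_model takes no time and is no camera call; for the wrist camera it gives the pose at the moment of the call.
- bot.hand_in(): hands the job in; it is judged then, once.
Trained networks look in the newest picture that a camera, given by its name, has taken for a name from the list of things; names that differ only in an ending like _2 or _b are one class to them, and where a whole thing is asked for, a point or a joint stands for the part that bears it (a point fixed in the world has none). Each returns a list of dicts, best first, with "score" (0 to 1); they miss things now and then, are a little off and sometimes report something else, mostly with a low value. They report only what shows in the picture. A call takes as long as a camera call. They do not tell look-alikes from the thing itself.
- bot.boxes_of(name, camera): "at" ([column, row] in pixels, amid what is visible of it).
- bot.trace(name, camera): "mask" (400x640 bool, what is visible of it) and "at" ([column, row] in pixels, amid what is visible of it).
- bot.pinpoint(name, camera): "at" ([column, row] in pixels: a listed point, or the origin of a listed thing).
The state is a dict: "t": time; "q": joint angles; "joint_vel": joint speeds; "joint_torque": joint torques, N m; "eef_pos": TCP position; "tool_rot": TCP orientation; "contact_force": force on the tool from outside, world axes, zero at the start; "torque": the same for the moment, N m; "gripper_width": opening from 0.0 (shut) to 1.0 (fully open); "grasp_force": force on a finger pad.
Only numpy, scipy, OpenCV 4.12 (cv2) and the standard library are available. Lean on these libraries where they do the work, as an engineer would, in place of code of your own. Each camera call takes 0.05 s, during which the arm holds its last target. There are 200 camera calls.

TASK

Pack away the wooden rubbing block: swing the wire bail that hangs over the mouth of the steel case right back over the case's end, lay the block in the case, and close the case with the metal cover plate. Keep the cover level and lower it gently, not dropping it, so that both studs come up through its two holes and it sits flush on the rim all round; leave the bail swung back.

Things in the scene. Friction and masses are not known exactly. Their poses are not given: they have to be found in the camera images.
- case_rim (a point): Dark steel case, open on top, fixed firmly to the bench: 190 mm long (its x), 116 mm wide (its y), 52 mm high. This point is the centre of its mouth at rim height; z up. The pocket under it is 110 mm (x) by 100 mm (y) and 44 mm deep, its floor 8 mm above the bench; the rest of the top is solid and level with the rim. Two upright studs stand on the rim's short ends, at x = -75 mm and x = +75 mm, y = 0.
- stud_near (a point): Tip of the steel stud at the case's -x end: 12 mm thick, 24 mm high above the rim, the top 10 mm tapering to a 5 mm wide nose.
- stud_far (a point): Tip of the like stud at the case's +x end (the end where the bail is hinged), 150 mm from the other.
- bail (a joint): Angle of the bail, a U of 8 mm round steel wire hinged to the two long sides of the case near its +x end. 0 = folded in, its cross bar over the mouth with the arms rising 20 degrees above level towards the case's -x end; it grows as the bail swings up and over towards +x, to the stop at 2.4 rad (swung right back, the cross bar beyond the case's end, arms 22 degrees above level). The hinge is stiff (about 0.12 N m): the bail stays where it is left. It starts between 0 and 0.7.
- bail_grip (a point): Middle of the bail's cross bar, an 8 mm round bar 136 mm long, parallel to the case's y axis, 80 mm from the hinge axis.
- bail_hinge (a point): Middle of the bail's hinge axis, which runs along the case's y axis: 70 mm towards the case's +x from the middle of the mouth, 18 mm below the rim. The point's axes are those of the case.
- cover_grip (a point): Bare metal cover plate, 190 x 116 x 8 mm, 0.45 kg, lying flat on the bench, with a handle on top. This point is the centre of the handle's bar, 36 mm above the plate's underside; the bar is 80 mm long (along x, the plate's long way), 14 mm wide, 14 mm high, with 21 mm free between bar and plate. The plate has two 15 mm through holes at x = -75 mm and x = +75 mm, y = 0. It fits either way round. z up. Seated, this point is 36 mm above the rim's centre.
- cover: The same cover plate; origin at the centre of its underside, same axes.
- block_centre (a point): Rubbing block of plain brown wood, 45 mm wide (x), 76 mm long (y), 30 mm high (z), about 0.07 kg, lying on the bench; this point is its centre.
There are look-alikes about, which are no part of the job. Of the things that look like the part that bears block_centre, the middle-sized one is meant.

How it is judged:
At the end, for the whole second after the job is handed in: The bail is swung back past 1.8 rad; the block lies inside the case's pocket, below the rim; the cover sits at rest on the rim with both studs through its holes: centred within 5 mm, turned less than 0.05 rad from the case, within 3 mm of flush, tilted less than 0.03 rad (value of joint bail above 1.8 rad and x of block_centre in the frame of case_rim between -0.055 and 0.055 m and y of block_centre in the frame of case_rim between -0.05 and 0.05 m and z of block_centre in the frame of case_rim between -0.045 and -0.01 m and horizontal distance between cover_grip and case_rim below 0.005 m and z of cover_grip in the frame of case_rim between 0.032 and 0.039 m and angle between cover_grip's own z axis and vertical below 0.03 rad and angle between the x axis of cover_grip and the x axis of case_rim, either way round below 0.05 rad and linear speed of cover below 0.02 m/s); the robot touches nothing.
It fails at once if the cover is tilted by more than 0.35 rad (20 degrees) (angle between cover_grip's own z axis and vertical above 0.35 rad).
It fails at once if the cover is dropped onto the case (faster than 0.6 m/s within 30 mm of its place) (distance between case_rim and cover below 0.03 m and linear speed of cover above 0.6 m/s).
It also fails if it takes over 72 s, if anything falls off the work surface, if the arm or the gripper's body presses on something with over 40 N, if the wrist force passes 120 N, or if a joint passes its speed limit or range.

## Working session

There is one attempt and no reset: what is moved stays moved. The work goes in short steps, Python scripts to look and compute and a shell command to move; the robot and the scene stay as the last step left them, time stands still between calls to the robot, and variables do not carry over. Pictures are saved under pics/ and viewed, at most 10 in all, crops included, and the job is handed in when it is done.

```bash
mkdir -p pics
cat > h.py <<'E'
from station import bot
import numpy as np, cv2
def world(cam,px,d,m=None):
    m=m or bot.camera_model(cam); K=np.array(m["intrinsics"]);R=np.array(m["R"]);t=np.array(m["t"])
    c=np.linalg.inv(K)@np.array([px[0],px[1],1.0])*d
    return R.T@(c-t)
def onplane(cam,px,z,m=None):
    m=m or bot.camera_model(cam); K=np.array(m["intrinsics"]);R=np.array(m["R"]);t=np.array(m["t"])
    r=R.T@(np.linalg.inv(K)@np.array([px[0],px[1],1.0])); o=-R.T@t
    return o+r*(z-o[2])/r[2]
def med(dep,px,r=2):
    c,w=int(round(px[0])),int(round(px[1])); p=dep[max(0,w-r):w+r+1,max(0,c-r):c+r+1]; p=p[p>0]
    return float(np.median(p)) if p.size else 0
E
python3 - <<'E'
from h import *
np.set_printoptions(precision=4,suppress=True)
o=bot.get_obs(); print({k:o[k] for k in("t","eef_pos","tool_rot","gripper_width","contact_force")})
ims=[]
for c in("top","scene"):
    im,d=bot.read_camera(c); cv2.imwrite(f"pics/{c}0.png",im); np.save(f"{c}0.npy",d)
    m=bot.camera_model(c); print(c,-np.array(m["R"]).T@m["t"])
    for n in("case_rim","stud_near","stud_far","bail_grip","bail_hinge","cover_grip","block_centre"):
        for r in bot.pinpoint(n,c)[:5]:
            print(n,np.array(r["at"]),round(r["score"],2),world(c,r["at"],med(d,r["at"])))
E
```

```text
{'t': 0.0, 'eef_pos': array([ 0.2958, -0.6064,  0.4037]), 'tool_rot': array([-0.0009,  0.9744,  0.2249, -0.0003]), 'gripper_width': 1.002059372193413, 'contact_force': array([ 0.3134,  0.765 , -0.6516])}
top [0.3598 0.0495 1.4519]
case_rim [304.3 209.7] 0.9 [0.532  0.1086 0.0077]
stud_near [299.6 229.7] 0.97 [0.4646 0.1219 0.0573]
stud_near [312.4 183.7] 0.2 [0.6076 0.0803 0.0543]
stud_far [306.2 182.9] 0.59 [0.6107 0.0997 0.053 ]
bail_grip [304.5 197.9] 0.53 [0.557  0.1039 0.0974]
bail_hinge [309.5 185.6] 0.94 [0.6021 0.0895 0.0523]
cover_grip [216.7 221.9] 0.74 [0.4977 0.3873 0.0135]
block_centre [391.8 213.2] 0.82 [ 0.5132 -0.1672  0.0277]
block_centre [352.2 212.4] 0.75 [ 0.5189 -0.0433  0.0204]
block_centre [439.  230.1] 0.58 [ 0.4563 -0.3093  0.0405]
scene [-0.0717  0.4224  0.7652]
case_rim [293.5 224.2] 0.84 [0.5843 0.089  0.0084]
stud_near [307.1 238.9] 0.68 [0.5161 0.0886 0.0124]
stud_far [286.7 197.4] 0.64 [ 0.696   0.0465 -0.0001]
stud_far [296.3 222. ] 0.44 [0.5859 0.0793 0.0099]
bail_grip [293.7 206.9] 0.74 [0.5576 0.0978 0.0979]
bail_hinge [290.8 213.2] 0.73 [0.5914 0.0904 0.0446]
cover_grip [200.2 287.1] 0.84 [0.5038 0.3732 0.0434]
cover_grip [205.8 298. ] 0.33 [0.48   0.3726 0.0301]
block_centre [438.6 193.7] 0.86 [ 0.4334 -0.2892  0.0384]
block_centre [347.3 216. ] 0.74 [ 0.5171 -0.0392  0.0228]
block_centre [386.8 201.2] 0.59 [ 0.4955 -0.1569  0.0317]
```

View pics/top0.png

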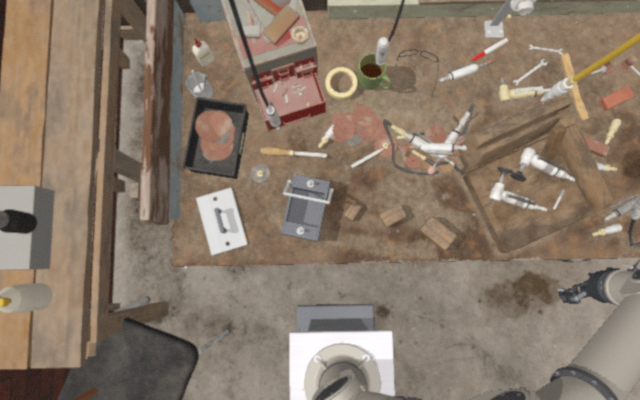

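View pics/scene0.png

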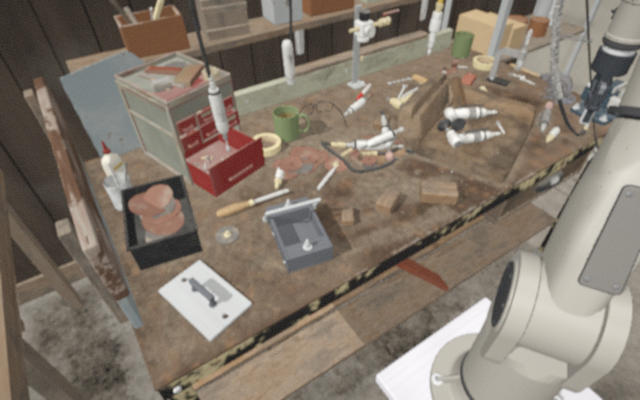

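Things like the block in the top picture: (352,212) small cube, (392,215) medium, (438,232) large. The middle one, about 45x76 mm, should be (392,215). I'll confirm that with a crop and the measured sizes.

Run:
```python
from h import *
np.set_printoptions(precision=4,suppress=True)
im=cv2.imread("pics/top0.png"); cv2.imwrite("pics/crop1.png",cv2.resize(im[165:265,180:480],(800,267),interpolation=cv2.INTER_CUBIC))
bot.read_camera("top"); d=np.load("top0.npy")
for n in("block_centre","cover"):
  for r in bot.trace(n,"top")[:4]:
    ys,xs=np.nonzero(r["mask"]); z=0.03 if n!="cover" else .008
    P=np.array([onplane("top",p,z)[:2] for p in zip(xs,ys)],np.float32)
    print(n,r["at"],round(r["score"],2),len(P),cv2.minAreaRect(P), np.median([world("top",p,med(d,p,0))[2] for p in zip(xs,ys)]))
o=bot.get_obs(); q=o["tool_rot"]; m=bot.camera_model("wrist")
from scipy.spatial.transform import Rotation as Ro
T=Ro.from_quat(np.roll(q,-1)).as_matrix(); C=-np.array(m["R"]).T@m["t"]
print("cam in tool",T.T@(C-o["eef_pos"]),"R cam axes in tool\n",T.T@np.array(m["R"]).T,m["intrinsics"]);print(T)
```

```text
block_centre [439.3, 229.6] 0.76 706 ((0.44928914308547974, -0.30566486716270447), (0.10491254180669785, 0.0671287253499031), 49.089298248291016) 0.039083437871085994
block_centre [390.7, 214.1] 0.63 360 ((0.5059309005737305, -0.1686505228281021), (0.04610230401158333, 0.07792073488235474), 24.157716751098633) 0.029278946568134394
block_centre [353.3, 212.4] 0.52 196 ((0.5229558944702148, -0.04230353236198425), (0.037081021815538406, 0.05653251335024834), 57.653255462646484) 0.020017999449839605Traceback (most recent call last):
  File "<stdin>", line 9, in <module>
  File "h.py", line 4, in world
    m=m or bot.camera_model(cam); K=np.array(m["intrinsics"]);R=np.array(m["R"]);t=np.array(m["t"])
           ~~~~~~~~~~~~~~~~^^^^^
ValueError: time passes only in moves, steps and waits
```

View pics/crop1.png

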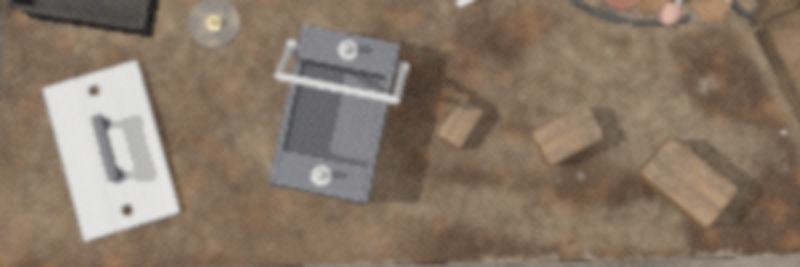

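The crop shows the middle block at top pixel (392,215). It measures 46x78 mm and 29 mm high, so it is the one meant. The small one is 37x56x20 and the large one 67x105x39. Next I get the wrist camera geometry, then the first move.

```bash
cat >> h.py <<'E'
from scipy.spatial.transform import Rotation as Ro
np.set_printoptions(precision=4,suppress=True)
def tool():
    o=bot.get_obs(); T=Ro.from_quat(np.roll(o["tool_rot"],-1)).as_matrix()
    return o,T,np.array(o["eef_pos"])
def togo(g,yaw_y=None):
    """shift in tool axes to bring grasp point (155 mm ahead) to g; yaw_y: wanted world angle of tool y (deg, mod 180)"""
    o,T,p=tool(); a=np.degrees(np.arctan2(T[1,1],T[0,1])); s=T.T@(np.array(g)-(p+T[:,2]*.155))
    dy=None if yaw_y is None else (-(yaw_y-a)+90)%180-90   # tool z down: world turn = -tool turn
    print("shift",s,"tool-y angle",a,"turn",dy,"grasp pt",p+T[:,2]*.155)
E
python3 - <<'E'
from h import *
o,T,p=tool(); m=bot.camera_model("wrist"); R=np.array(m["R"]); C=-R.T@m["t"]
print("cam in tool",T.T@(C-p),"\ncam axes in tool\n",T.T@R.T,"\n",np.array(m["intrinsics"]))
togo([0.535,0.108,0.28],-9)
E
```

```text
cam in tool [0.0745 0.0002 0.0308] 
cam axes in tool
 [[ 0.0005 -0.9563 -0.2924]
 [ 1.      0.0005  0.0003]
 [-0.0002 -0.2924  0.9563]] 
 [[294.5243   0.     317.4393]
 [  0.     294.5243 198.1325]
 [  0.       0.       1.    ]]
shift [ 0.5282 -0.5376 -0.0303] tool-y angle -64.00061265353688 turn -55.00061265353688 grasp pt [ 0.2959 -0.6067  0.2497]
```

```bash
python3 -m pendant '[[0.05,0.028,-0.028,-0.002,0],[0.05,0.028,-0.028,-0.002,0],[0.05,0.028,-0.028,-0.002,0],[0.05,0.028,-0.028,-0.002,0],[0.05,0.028,-0.028,-0.002,0],[0.05,0.028,-0.028,-0.002,0],[0.05,0.028,-0.028,-0.002,0],[0.05,0.028,-0.028,-0.002,0],[0.05,0.028,-0.028,-0.002,0],[0.05,0.028,-0.028,-0.002,0],[0.05,0.028,-0.028,-0.002,0],[0.05,0.028,-0.028,-0.002,0]]'
python3 -m pendant '[[0.05,0.028,-0.028,0,0],[0.05,0.028,-0.028,0,0],[0.05,0.028,-0.028,0,0],[0.05,0.028,-0.028,0,0],[0.05,0.028,-0.028,0,0],[0.05,0.028,-0.028,0,0],[0.05,0.0,0,0,-7],[0.05,0,0,0,-7],[0.05,0,0,0,-7],[0.05,0,0,0,-7],[0.05,0,0,0,-7],[0.05,0,0,0,-7]]'
python3 -m pendant '[[0.05,0,0,0,-7],[0.05,0,0,0,-6],[0.05,0,0,0,0],[0.05,0,0,0,0]]'
python3 - <<'E'
from h import *
togo([0.535,0.108,0.28],-9)
m=bot.camera_model("wrist"); im,d=bot.read_camera("wrist"); cv2.imwrite("pics/w1.png",im)
np.savez("w1.npz",d=d)
for n in("case_rim","stud_near","stud_far","bail_grip","bail_hinge","cover_grip"):
    for r in bot.pinpoint(n,"wrist")[:3]:
        at=r["at"]; print(n,np.array(at),round(r["score"],2),world("wrist",at,med(d,at),m))
E
```

```text
t: 1.95
eef_pos: [0.4508, -0.1556, 0.4292]
tool_rot: [0.0, 0.974, 0.225, 0.0]
contact_force: [0.9, 1.2, 0.2]
gripper_width: 0.583
grasp_force: 0.0
t: 2.95
eef_pos: [0.528, 0.0672, 0.4288]
tool_rot: [0.0, 0.827, 0.562, 0.0]
contact_force: [-0.2, 0.2, 0.5]
gripper_width: 0.586
grasp_force: 0.0
t: 3.28
eef_pos: [0.528, 0.0671, 0.4288]
tool_rot: [0.0, 0.762, 0.648, 0.0]
contact_force: [0.0, 0.2, -0.0]
gripper_width: 0.587
grasp_force: 0.0
shift [ 0.0415  0.0004 -0.0062] tool-y angle -9.201590465688312 turn -0.2015904656883123 grasp pt [0.528  0.0671 0.2738]
case_rim [318.8 143.8] 0.7 [0.5346 0.0959 0.0084]
stud_near [250.7 139.5] 0.78 [0.4635 0.1198 0.0748]
stud_far [389.8 149. ] 0.91 [0.6112 0.0856 0.0749]
bail_grip [344.7 148. ] 0.95 [0.5609 0.0983 0.1009]
bail_grip [377.9 143.5] 0.58 [0.6028 0.0906 0.0538]
bail_hinge [376.7 148. ] 0.63 [0.6009 0.0856 0.0537]
```

View pics/w1.png

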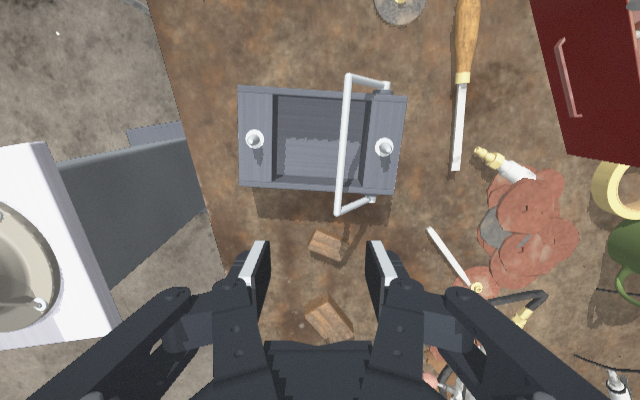

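The picture shows the studs at about (254,137) and (384,146), the bail bar running from (349,78) to (338,212), and the mouth centred near (318,138). I'll fit the case from depth.

```bash
cat >> h.py <<'E'
def cloud(d,m):
    v,u=np.mgrid[0:400,0:640]; K=np.array(m["intrinsics"]);R=np.array(m["R"])
    c=np.stack([(u-K[0,2])/K[0,0]*d,(v-K[1,2])/K[1,1]*d,d],-1)-m["t"]
    X=c@R; X[d<=0]=np.nan; return X
E
cat > fit.py <<'E'
from h import *
def rect(P): 
    return cv2.minAreaRect(P.astype(np.float32))
def trim(P,a):
    # extents by robust histogram edges along axes at angle a
    c,s=np.cos(a),np.sin(a); Q=P@np.array([[c,-s],[s,c]]); lo=np.percentile(Q,.7,axis=0);hi=np.percentile(Q,99.3,axis=0)
    mid=(lo+hi)/2; return np.array([[c,-s],[s,c]])@mid, hi-lo
E
python3 - <<'E'
from fit import *
m=bot.camera_model("wrist"); d=np.load("w1.npz")["d"]; X=cloud(d,m); v,u=np.mgrid[0:400,0:640]
win=(u>225)&(u<420)&(v>70)&(v<230)
P=X[win&(abs(X[...,2]-.052)<.006)]; print(len(P),np.median(P[:,2]),rect(P[:,:2]))
for n,(a,b) in dict(near=(240,270),far=(370,402)).items():
    s=X[(u>a)&(u<b)&(v>122)&(v<162)&(X[...,2]>.060)&(X[...,2]<.09)]; print(n,len(s),s.mean(0),np.nanmax(s[:,2]), s[s[:,2]>.070].mean(0))
s=X[win&(X[...,2]>.085)&(X[...,2]<.13)&(u<358)]; print("bar",len(s),s.mean(0),np.percentile(s[:,2],[5,50,95]),rect(s[:,:2]))
E
```

```text
8202 0.05206995748664879 ((0.5360560417175293, 0.10267612338066101), (0.14220623672008514, 0.19037571549415588), 77.27215576171875)
near 102 [0.4642 0.1187 0.0702] 0.07841542366142584 [0.4634 0.1187 0.074 ]
far 102 [0.6075 0.0869 0.0701] 0.07664098448128531 [0.6083 0.0862 0.0736]
bar 1234 [0.5593 0.1012 0.1009] [0.0941 0.1017 0.1033] ((0.5609790086746216, 0.09662888944149017), (0.1430915892124176, 0.018857168033719063), 79.50045013427734)
```

```bash
python3 -m pendant '[[0.05,0,0,0,3.4],[0.05,0,0,0,0]]'
python3 - <<'E'
from h import *
togo([0.5586,0.0977,0.0995],-12.6)
E
```

```text
t: 3.8
eef_pos: [0.528, 0.0673, 0.4287]
tool_rot: [0.0, 0.78, 0.626, 0.0]
contact_force: [-0.3, 0.5, 0.1]
gripper_width: 0.585
grasp_force: 0.0
shift [0.0364 0.0233 0.1742] tool-y angle -12.549309035564447 turn 0.05069096443554599 grasp pt [0.528  0.0672 0.2737]
```

```bash
python3 -m pendant '[[0.05,0.0061,0.0039,0.029,0],[0.05,0.0061,0.0039,0.029,0],[0.05,0.0061,0.0039,0.029,0],[0.05,0.0061,0.0039,0.029,0],[0.05,0.0061,0.0039,0.029,0],[0.05,0.0061,0.0039,0.029,0],[0.05,0,0,0,0],[0.0,0,0,0,0],[0.0,0,0,0,0],[0.0,0,0,0,0],[0.0,0,0,0,0],[0.0,0,0,0,0]]' 30
```

```text
t: 4.8
eef_pos: [0.5589, 0.098, 0.2566]
tool_rot: [0.001, 0.779, 0.626, 0.001]
contact_force: [-2.7, 0.2, 7.0]
gripper_width: 0.079
grasp_force: 29.5
```

```bash
python3 -m pendant '[[0,0,0.0129,-0.0075,0],[0,0,0.0131,-0.0048,0],[0,0,0.0137,-0.0024,0],[0,0,0.014,0,0],[0,0,0.0137,0.0024,0],[0,0,0.0131,0.0048,0],[0,0,0.0121,0.007,0],[0,0,0.0107,0.0089,0],[0,0,0.0089,0.0107,0],[0,0,0.0051,0.0083,0],[0,0,0,0,0],[0,0,0,0,0]]'
```

```text
t: 5.8
eef_pos: [0.6739, 0.0723, 0.2269]
tool_rot: [0.0, 0.779, 0.626, 0.0]
contact_force: [1.8, -2.2, -0.0]
gripper_width: 0.078
grasp_force: 30.3
```

```bash
python3 -m pendant '[[0.03,0,0,0,0],[0.03,0,0,0,0],[0.03,0,0,-0.03,0],[0.05,0,0,-0.035,0],[0.05,0,0,-0.035,0],[0.07,-0.02,-0.01,-0.035,0],[0.07,-0.034,-0.014,-0.01,0],[0.07,-0.034,-0.014,0,0],[0.07,-0.034,-0.014,0,0],[0.07,-0.034,-0.014,0,0],[0.07,-0.034,-0.014,0,0],[0.07,-0.034,-0.014,0,0]]'
python3 -m pendant '[[0.07,-0.034,-0.014,0,0],[0.07,-0.01,-0.004,0,-7],[0.07,0,0,0,-7],[0.07,0,0,0,-7],[0.07,0,0,0,-7],[0.07,0,0,0,-7],[0.07,0,0,0,-1],[0.07,0,0,0,0]]'
python3 - <<'E'
from fit import *
m=bot.camera_model("wrist"); im,d=bot.read_camera("wrist"); cv2.imwrite("pics/w2.png",im); X=cloud(d,m); o,T,p=tool()
r=np.linalg.norm(X[...,:2]-[.506,-.169],axis=-1)
P=X[(r<.06)&(abs(X[...,2]-.03)<.005)]; print(len(P),np.median(P[:,2]),rect(P[:,:2]))
togo([.506,-.169,.012],24.2)
t,dt=bot.read_camera("top"); X=cloud(dt,bot.camera_model("top"))
r=np.linalg.norm(X[...,:2]-[.68,.07],axis=-1); s=X[(r<.1)&(X[...,2]>.058)&(X[...,2]<.12)]
print("bail pts",len(s),s.mean(0)); cv2.imwrite("pics/t2.png",t)
E
```

```text
t: 6.8
eef_pos: [0.5316, -0.1265, 0.3726]
tool_rot: [0.0, 0.779, 0.627, -0.0]
contact_force: [0.2, -0.4, 0.3]
gripper_width: 0.821
grasp_force: 0.0
t: 7.47
eef_pos: [0.5059, -0.1646, 0.3724]
tool_rot: [-0.0, 0.548, 0.836, -0.0]
contact_force: [-0.5, 0.2, 0.5]
gripper_width: 0.819
grasp_force: 0.0
2659 0.030138006964849424 ((0.5070775747299194, -0.17308327555656433), (0.044810082763433456, 0.07502878457307816), 25.767940521240234)
shift [-0.0039 -0.0017  0.2054] tool-y angle 23.42181542781749 turn -0.7781845721825107 grasp pt [ 0.506  -0.1647  0.2174]
bail pts 189 [0.6624 0.0761 0.07  ]
```

```bash
python3 -m pendant '[[0.07,0,0,0,-2.4],[0.07,-0.0083,-0.002,0.035,0],[0.07,0,0,0.035,0],[0.07,0,0,0.035,0],[0.07,0,0,0.035,0],[0.07,0,0,0.03,0],[0.07,0,0,0.023,0],[0.07,0,0,0,0],[0.03,0,0,0,0],[0.03,0,0,0,0],[0.03,0,0,0,0],[0.03,0,0,0,0]]' 30
python3 - <<'E'
from h import *
togo([.536,.1027,.14],-12.6)
E
```

```text
t: 8.57
eef_pos: [0.5089, -0.1735, 0.1811]
tool_rot: [0.002, 0.53, 0.848, 0.0]
contact_force: [0.3, -0.4, -0.4]
gripper_width: 0.522
grasp_force: 32.4
shift [ 0.2365  0.1452 -0.1142] tool-y angle 25.966345148827468 turn 38.56634514882745 grasp pt [ 0.5094 -0.1736  0.0261]
```

```bash
python3 -m pendant '[[0.03,0,0,-0.03,0],[0.03,0,0,-0.04,0],[0.03,0,0,-0.04,0],[0.03,0.03,0.0182,-0.006,0],[0.03,0.03,0.0182,0,0],[0.03,0.03,0.0182,0,0],[0.03,0.03,0.0182,0,0],[0.03,0.03,0.0182,0,0],[0.03,0.03,0.0182,0,0],[0.03,0.03,0.0182,0,0],[0.03,0.0265,0.018,0,0],[0.03,0,0,0,7]]'
python3 -m pendant '[[0.03,0,0,0,7],[0.03,0,0,0,7],[0.03,0,0,0,7],[0.03,0,0,0,7],[0.03,0,0,0,3.5],[0.03,0,0,0,0]]'
python3 - <<'E'
from h import *
togo([.536,.1027,.036],-12.6); print(bot.get_obs()["gripper_width"])
E
```

```text
t: 9.57
eef_pos: [0.5351, 0.1107, 0.2973]
tool_rot: [-0.0, 0.577, 0.817, 0.003]
contact_force: [-0.6, 1.0, 0.6]
gripper_width: 0.525
grasp_force: 32.5
t: 10.07
eef_pos: [0.5352, 0.1032, 0.2965]
tool_rot: [0.001, 0.781, 0.625, 0.001]
contact_force: [0.3, 1.0, -0.8]
gripper_width: 0.526
grasp_force: 32.5
shift [-0.0004  0.0004  0.1055] tool-y angle -12.630847040517507 turn -0.03084704051750009 grasp pt [0.5355 0.1032 0.1415]
0.5257952897331771
```

```bash
python3 -m pendant '[[0.03,0,0,0.03,0],[0.03,0,0,0.03,0],[0.03,0,0,0.025,0],[0.03,0,0,0.015,0],[0.03,0,0,0.0055,0],[0.03,0,0,0,0],[0.058,0,0,0,0],[0.058,0,0,0,0],[0.058,0,0,0,0],[0.058,0,0,-0.015,0],[0.058,0,0,-0.03,0],[0.058,0,0,-0.04,0]]'
python3 -m pendant '[[0.058,0,0,-0.04,0],[0.058,0,0,-0.04,0],[0.058,0,0,-0.04,0],[0.058,0,0,0,0],[0.058,0,0,0,0]]'
python3 - <<'E'
from fit import *
m=bot.camera_model("wrist"); im,d=bot.read_camera("wrist"); cv2.imwrite("pics/w3.png",im); X=cloud(d,m)
c=np.array([.536,.1027]); a=np.radians(-12.6); cx=np.array([np.cos(a),np.sin(a)]); cy=np.array([-cx[1],cx[0]])
L=X[...,:2]-c; lx=L@cx; ly=L@cy
P=X[(abs(lx)<.053)&(abs(ly)<.048)&(abs(X[...,2]-.038)<.006)]; R=rect(P[:,:2]); print(len(P),np.median(P[:,2]),R,(np.array(R[0])-c)@cx,(np.array(R[0])-c)@cy)
togo([.50,.375,.27],-74.2)
# studs again, with local masks
for n,s0 in (("near",-.075),("far",.075)):
    s=X[(np.hypot(lx-s0,ly)<.015)&(X[...,2]>.062)&(X[...,2]<.085)]; print(n,len(s),s.mean(0),s[s[:,2]>.071].mean(0))
P=X[(abs(lx)<.11)&(abs(ly)<.07)&(abs(X[...,2]-.052)<.005)]; print(rect(P[:,:2]))
E
```

```text
t: 11.07
eef_pos: [0.5341, 0.1026, 0.2741]
tool_rot: [-0.001, 0.78, 0.626, -0.002]
contact_force: [0.3, -0.5, -0.1]
gripper_width: 0.68
grasp_force: 0.0
t: 11.48
eef_pos: [0.5358, 0.1033, 0.3981]
tool_rot: [0.002, 0.78, 0.626, 0.003]
contact_force: [-0.7, -0.2, -1.1]
gripper_width: 0.682
grasp_force: 0.0
2482 0.038126445231964415 ((0.5354598760604858, 0.10436779260635376), (0.07415970414876938, 0.04494780674576759), 77.77896881103516) -0.0008909336912234874 0.0015098023730566498
shift [ 0.258  -0.0935 -0.0292] tool-y angle -12.504692248924616 turn 61.695307751075404 grasp pt [0.5355 0.1029 0.2409]
near 112 [0.4647 0.1194 0.0706] [0.4637 0.1189 0.0744]
far 109 [0.6078 0.0871 0.0707] [0.6083 0.0862 0.0744]
((0.5430359840393066, 0.10140430927276611), (0.13990212976932526, 0.203764408826828), 77.25532531738281)
```

View pics/w3.png

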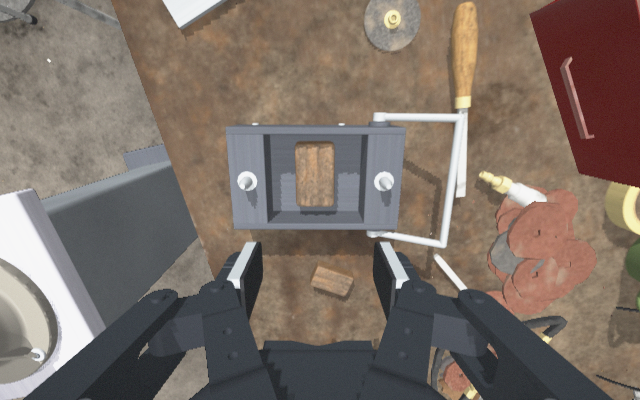

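The block lies centred in the pocket at (315,175), and the bail is swung back, with its bar at (453,180). Next is the cover.

```bash
python3 -m pendant '[[0.05,0.032,-0.0117,-0.004,0],[0.05,0.032,-0.0117,-0.004,0],[0.05,0.032,-0.0117,-0.004,0],[0.05,0.032,-0.0117,-0.004,0],[0.05,0.032,-0.0117,-0.004,0],[0.05,0.032,-0.0117,-0.004,0],[0.05,0.032,-0.0117,-0.004,0],[0.05,0.032,-0.0117,-0.004,0],[0.05,0,0,0,7],[0.05,0,0,0,7],[0.05,0,0,0,7],[0.05,0,0,0,7]]'
python3 -m pendant '[[0.05,0,0,0,7],[0.05,0,0,0,7],[0.05,0,0,0,7],[0.05,0,0,0,7],[0.05,0,0,0,5.7],[0.05,0,0,0,0],[0.05,0,0,0,0]]'
python3 - <<'E'
from fit import *
m=bot.camera_model("wrist"); im,d=bot.read_camera("wrist"); cv2.imwrite("pics/w4.png",im); X=cloud(d,m)
for n in ("cover","cover_grip"):
    for r in bot.pinpoint(n,"wrist")[:2]: print(n,r["at"],round(r["score"],2),world("wrist",r["at"],med(d,r["at"]),m))
g=np.linalg.norm(X[...,:2]-[.5,.375],axis=-1)<.13
P=X[g&(X[...,2]>.033)&(X[...,2]<.05)]; print("bar",len(P),np.median(P[:,2]),rect(P[:,:2]))
for r in bot.trace("cover","wrist")[:1]:
    ys,xs=np.nonzero(r["mask"]); P=np.array([onplane("wrist",p,.008,m)[:2] for p in zip(xs,ys)]); print("plate",rect(P))
togo([.50,.375,.036],-74.2)
E
```

```text
t: 12.53
eef_pos: [0.4988, 0.3732, 0.4245]
tool_rot: [0.0, 0.909, 0.416, -0.002]
contact_force: [-0.5, -0.0, -0.2]
gripper_width: 0.586
grasp_force: 0.0
t: 13.12
eef_pos: [0.4989, 0.3731, 0.4252]
tool_rot: [0.001, 0.99, 0.139, -0.001]
contact_force: [0.8, 0.5, -0.3]
gripper_width: 0.587
grasp_force: 0.0
cover [317.0, 163.0] 0.74 [0.509  0.3757 0.0429]
cover [521.6, 197.6] 0.28 [0.5371 0.114  0.0378]
cover_grip [318.5, 169.3] 0.79 [0.5021 0.3718 0.0428]
bar 725 0.042814145156954725 ((0.5018442869186401, 0.37288209795951843), (0.07880063354969025, 0.013256493955850601), 16.361648559570312)
plate ((0.5012077689170837, 0.37238937616348267), (0.18805067241191864, 0.11592376232147217), 16.005718231201172)
shift [ 0.0016 -0.0017  0.2353] tool-y angle -74.10062371640817 turn 0.09937628359183748 grasp pt [0.4991 0.3731 0.2713]
```

View pics/w4.png

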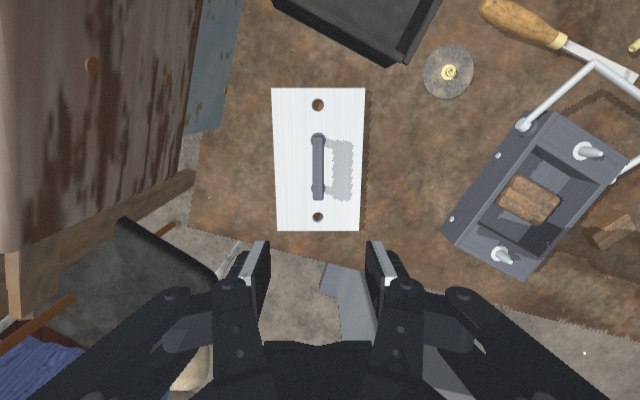

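The plate's holes are at (318,105) and (317,216), and the bar centre is at (318,166). The bar fit and the plate fit agree to within 1 mm.

```bash
python3 -m pendant '[[0.045,0.0025,0.001,0.036,-0.2],[0.045,0,0,0.04,0],[0.045,0,0,0.04,0],[0.045,0,0,0.04,0],[0.045,0,0,0.035,0],[0.045,0,0,0.026,0],[0.045,0,0,0.02,0],[0.045,0,0,0,0],[0.0,0,0,0,0],[0.0,0,0,0,0],[0.0,0,0,0,0],[0.0,0,0,0,0]]' 80
python3 -m pendant '[[0,0,0,-0.004,0],[0,0,0,-0.01,0],[0,0,0,-0.02,0],[0,0,0,-0.02,0],[0,0,0,-0.03,0],[0,0,0,-0.03,0],[0,0,0,-0.02,0],[0,0,0,-0.01,0],[0,0,0,0,0],[0,0,0,0,0]]'
python3 - <<'E'
from fit import *
o,T,p=tool(); print(o["grasp_force"],o["gripper_width"],o["contact_force"]); g=p+T[:,2]*.155
m=bot.camera_model("wrist"); im,d=bot.read_camera("wrist"); cv2.imwrite("pics/w5.png",im); X=cloud(d,m)
near=np.linalg.norm(X[...,:2]-g[:2],axis=-1)<.13
P=X[near&(X[...,2]>g[2]-.05)&(X[...,2]<g[2]-.018)]
A=np.c_[P[:,:2]-g[:2],np.ones(len(P))]; k=np.linalg.lstsq(A,P[:,2],rcond=None)[0]; e=abs(A@k-P[:,2])<.003
k=np.linalg.lstsq(A[e],P[e,2],rcond=None)[0]; print("plate plane slope",k, "grasp",g)
for r in bot.trace("cover","wrist")[:1]:
    ys,xs=np.nonzero(r["mask"]); Q=np.array([onplane("wrist",q,k[2],m)[:2] for q in zip(xs,ys)]); print("plate",rect(Q))
togo([.536,.1026,.15],-102.7)
E
```

```text
t: 14.32
eef_pos: [0.5025, 0.3735, 0.1919]
tool_rot: [-0.001, 0.99, 0.139, 0.001]
contact_force: [0.7, -0.1, 3.6]
gripper_width: 0.15
grasp_force: 79.0
t: 15.15
eef_pos: [0.5016, 0.3726, 0.3335]
tool_rot: [0.0, 0.99, 0.139, -0.0]
contact_force: [-0.7, -0.0, -5.9]
gripper_width: 0.144
grasp_force: 78.3
78.33906412124634 0.1440587893067925 [-0.6652 -0.0453 -5.9187]
plate plane slope [-0.003  -0.0007  0.1497] grasp [0.5016 0.3725 0.1785]
shift [-0.0404  0.2685  0.0274] tool-y angle -74.00111989945198 turn 28.698880100548024 grasp pt [0.5009 0.3719 0.1769]
```

```bash
python3 -m pendant '[[0,-0.002,0.01,0,0],[0,-0.003,0.02,0,0],[0,-0.004,0.028,0,0],[0,-0.005,0.03,0,0],[0,-0.005,0.03,0,0],[0,-0.005,0.03,0,0],[0,-0.005,0.03,0,0],[0,-0.005,0.03,0,0],[0,-0.004,0.03,0,0],[0,-0.002,0.02,0,0],[0,-0.0004,0.0105,0,0],[0,0,0,0,4]]'
python3 -m pendant '[[0,0,0,0,5],[0,0,0,0,6],[0,0,0,0,6],[0,0,0,0,5],[0,0,0,0,2.7],[0,0,0,0.013,0],[0,0,0,0.013,0],[0,0,0,0,0],[0,0,0,0,0]]'
cat > plate.py <<'E'
from fit import *
o,T,p=tool(); g=p+T[:,2]*.155; print(o["gripper_width"],o["contact_force"])
m=bot.camera_model("wrist"); im,d=bot.read_camera("wrist"); cv2.imwrite("pics/w6.png",im); X=cloud(d,m)
P=X[(np.linalg.norm(X[...,:2]-g[:2],axis=-1)<.125)&(abs(X[...,2]-(g[2]-.0288))<.006)]
R=rect(P[:,:2]); print(len(P),R,np.median(P[:,2]))
for n in ("cover","cover_grip"):
    for r in bot.pinpoint(n,"wrist")[:2]: print(n,r["at"],round(r["score"],2),onplane("wrist",r["at"],g[2],m))
togo([.536,.1026,.15],-102.7)
E
python3 plate.py
```

```text
t: 16.25
eef_pos: [0.5373, 0.0997, 0.3327]
tool_rot: [0.001, 0.995, 0.102, -0.001]
contact_force: [-0.3, 0.7, -5.1]
gripper_width: 0.146
grasp_force: 78.4
t: 17.0
eef_pos: [0.5364, 0.104, 0.3067]
tool_rot: [0.0, 0.994, -0.11, -0.001]
contact_force: [-0.2, 1.0, -4.6]
gripper_width: 0.15
grasp_force: 78.3
0.14958710038588943 [-0.1566  0.9986 -4.5999]
41456 ((0.5388601422309875, 0.10281398892402649), (0.11688490957021713, 0.18032187223434448), 77.26376342773438) 0.12277861714480234
cover [313.9, 239.9] 0.62 [0.5524 0.1016 0.1518]
cover_grip [317.2, 274.7] 0.98 [0.5343 0.1041 0.1518]
shift [-0.0011  0.0017  0.0033] tool-y angle -102.68571420290174 turn 0.014285797098267494 grasp pt [0.5374 0.104  0.1533]
```

View pics/w6.png

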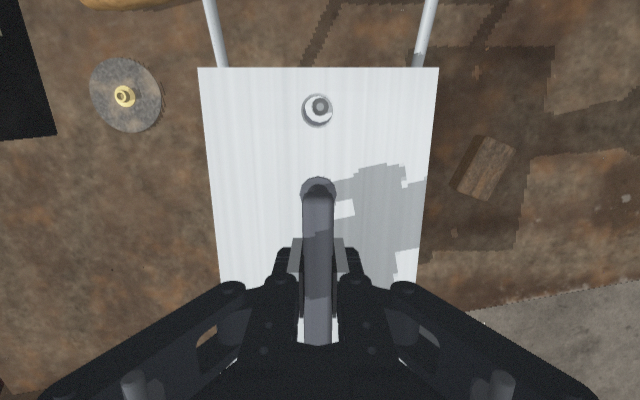

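The picture shows the far hole at (317,110) with the stud's tip inside it at about (320,104). Next I measure the hole centre against the stud.

```bash
cat > hole.py <<'E'
from fit import *
o,T,p=tool(); g=p+T[:,2]*.155
m=bot.camera_model("wrist"); im,d=bot.read_camera("wrist"); X=cloud(d,m); v,u=np.mgrid[0:400,0:640]
near=np.linalg.norm(X[...,:2]-g[:2],axis=-1)<.13; 
P=X[near&(abs(X[...,2]-(g[2]-.0288))<.005)]; zt=np.median(P[:,2])
a=np.radians(-12.7); cx=np.array([np.cos(a),np.sin(a)]); cy=np.array([-cx[1],cx[0]])
L=(P[:,:2]-g[:2]); lx=L@cx; ly=L@cy; print("zt",zt,"far edge lx",np.percentile(lx[abs(ly)<.05],99.8),"ly",np.percentile(ly[lx>.03],[.3,99.7]))
# hole: pixels whose depth lies below plate top, within 14 mm of expected place
V=np.dstack([u,v]).reshape(-1,2); 
W=np.array([onplane("wrist",q,zt,m)[:2] for q in V[(abs(V[:,0]-317)<60)&(V[:,1]<230)]]); D=V[(abs(V[:,0]-317)<60)&(V[:,1]<230)]
e=g[:2]+cx*.075; k=np.linalg.norm(W-e,axis=1)<.014; D,W=D[k],W[k]
dz=X[D[:,1],D[:,0],2]; h=~(abs(dz-zt)<.003); H=W[h]; h2=cv2.minEnclosingCircle(H.astype(np.float32))
print("hole n",len(H),"mean",H.mean(0),"circ",h2,"rel g:",(np.array(h2[0])-g[:2])@cx,(np.array(h2[0])-g[:2])@cy)
low=X[D[:,1],D[:,0]][(dz<zt-.01)]; print("stud seen",len(low), low[(low[:,2]>.07)].mean(0) if (low[:,2]>.07).any() else None, np.percentile(low[:,2],[5,50,95]))
E
python3 hole.py
```

```text
zt 0.12450871669938074 far edge lx 0.09309579703742105 ly [-0.058   0.0573]
hole n 710 mean [0.6091 0.0875] circ ((0.6099827289581299, 0.08713674545288086), 0.013320082798600197) rel g: 0.07450636692145422 -0.0005066749525125644
stud seen 656 [0.6088 0.0856 0.0738] [0.052  0.054  0.0759]
```

```bash
python3 -m pendant '[[0,0.0004,0.0017,0.005,0],[0,0,0,0.01,0],[0,0,0,0.01,0],[0,0,0,0.008,0],[0,0,0,0.003,0],[0,0,0,0,0],[0,0,0,0,0]]'
python3 hole.py; python3 -c "
from h import *
togo([.536,.1026,.0885],-102.7)"
```

```text
t: 17.78
eef_pos: [0.537, 0.102, 0.2714]
tool_rot: [0.0, 0.994, -0.111, -0.0]
contact_force: [-0.3, -0.1, -4.2]
gripper_width: 0.147
grasp_force: 78.4
zt 0.08753580150022999 far edge lx 0.09304437699843533 ly [-0.0581  0.0573]
hole n 706 mean [0.6085 0.0854] circ ((0.6083943247795105, 0.08397670835256577), 0.012558645568788052) rel g: 0.07368108815638791 -0.0018627677269911858
stud seen 656 [0.609  0.0855 0.0739] [0.0528 0.0667 0.0761]
shift [-0.0013 -0.0002  0.0283] tool-y angle -102.69580520695901 turn 0.004194793040994682 grasp pt [0.5372 0.1021 0.1168]
```

The hole centre and the stud tip agree to about 0.5 mm, so I lower gently.

```bash
python3 -m pendant '[[0,0,0,0.003,0],[0,0,0,0.004,0],[0,0,0,0.004,0],[0,0,0,0,0]]'; python3 -m pendant '[[0,0,0,0.004,0],[0,0,0,0.003,0],[0,0,0,0,0]]'
```

```text
t: 18.17
eef_pos: [0.5367, 0.1019, 0.26]
tool_rot: [0.0, 0.994, -0.111, -0.001]
contact_force: [-1.0, -0.6, -4.1]
gripper_width: 0.146
grasp_force: 78.4
t: 18.42
eef_pos: [0.5368, 0.1019, 0.2531]
tool_rot: [0.0, 0.994, -0.111, -0.0]
contact_force: [-1.2, 0.9, -4.2]
gripper_width: 0.149
grasp_force: 78.5
```

```bash
python3 -m pendant '[[0,0,0,0.003,0],[0,0,0,0.003,0],[0,0,0,0,0]]';  python3 -m pendant '[[0,0,0,0.0015,0],[0,0,0,0.0015,0],[0,0,0,0,0]]'
```

```text
t: 18.67
eef_pos: [0.5369, 0.1019, 0.2472]
tool_rot: [0.0, 0.994, -0.111, -0.0]
contact_force: [0.3, 0.0, -3.9]
gripper_width: 0.146
grasp_force: 78.5
t: 18.92
eef_pos: [0.537, 0.102, 0.2446]
tool_rot: [0.0, 0.994, -0.111, -0.0]
contact_force: [0.0, 0.2, -4.4]
gripper_width: 0.15
grasp_force: 78.5
```

```bash
python3 -m pendant '[[0,0,0,0.001,0],[0,0,0,0,0]]';  python3 -m pendant '[[0,0,0,0.001,0],[0,0,0,0,0]]'
```

```text
t: 19.08
eef_pos: [0.5371, 0.102, 0.2439]
tool_rot: [-0.0, 0.994, -0.111, 0.0]
contact_force: [-0.1, 0.3, -3.9]
gripper_width: 0.148
grasp_force: 78.5
t: 19.25
eef_pos: [0.5372, 0.102, 0.2438]
tool_rot: [0.0, 0.994, -0.111, 0.0]
contact_force: [-4.4, -1.2, 6.0]
gripper_width: 0.145
grasp_force: 80.0
```

It is seated: the force reversed at the expected height. I release and rise.

```bash
python3 -m pendant '[[0.035,0,0,0,0],[0.035,0,0,0,0],[0.035,0,0,0,0],[0.035,0,0,-0.01,0],[0.035,0,0,-0.02,0],[0.035,0,0,-0.035,0],[0.035,0,0,-0.04,0],[0.035,0,0,-0.04,0],[0.035,-0.03,0,-0.02,0],[0.035,-0.03,0,0,0],[0.035,0,0,0,0],[0.035,0,0,0,0]]'
python3 - <<'E'
from fit import *
m=bot.camera_model("wrist"); im,d=bot.read_camera("wrist"); cv2.imwrite("pics/w7.png",im); X=cloud(d,m)
c=np.array([.536,.1026]); r=np.linalg.norm(X[...,:2]-c,axis=-1)
P=X[(r<.125)&(abs(X[...,2]-.060)<.006)]; print("plate",len(P),np.median(P[:,2]),rect(P[:,:2]))
A=np.c_[P[:,:2]-c,np.ones(len(P))]; print(np.linalg.lstsq(A,P[:,2],rcond=None)[0])
B=X[(r<.06)&(X[...,2]>.088)&(X[...,2]<.102)]; print("bar",len(B),np.median(B[:,2]),rect(B[:,:2]))
b=X[(np.linalg.norm(X[...,:2]-[.676,.071],axis=-1)<.05)&(X[...,2]>.05)&(X[...,2]<.09)]; print("bail",len(b),b.mean(0) if len(b) else 0)
E
```

```text
t: 20.25
eef_pos: [0.4774, 0.1155, 0.409]
tool_rot: [-0.0, 0.994, -0.11, 0.001]
contact_force: [1.6, 0.1, 0.6]
gripper_width: 0.405
grasp_force: 0.0
plate 19411 0.060146414041750786 ((0.5412323474884033, 0.10158967971801758), (0.14070066809654236, 0.20257152616977692), 76.9301528930664)
[-0.0006 -0.      0.0601]
bar 1289 0.09487320853012048 ((0.5354750752449036, 0.10176379978656769), (0.013696346431970596, 0.07984238117933273), 77.28144836425781)
bail 14 [0.6277 0.0815 0.0595]
```

View pics/w7.png

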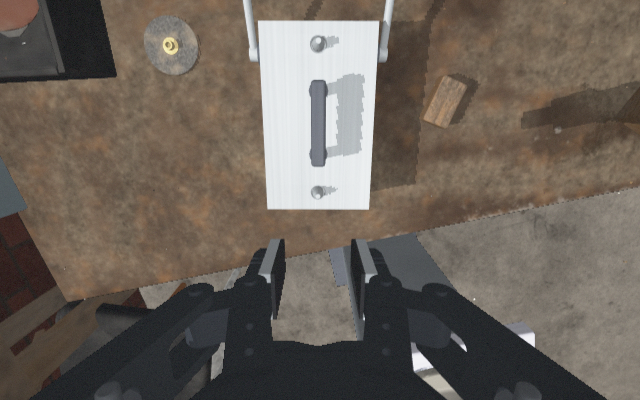

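The cover sits flush: its top is at z = 0.060 with zero slope. Both studs are through, at (318,44) and (318,192), and the bar centre is within about 1 mm. The bail arms still reach back past the far end, and the arm is clear.

```bash
python3 -c "
from station import bot
print(bot.hand_in())"
```

```text
the job is handed in; nothing more can be done
None
```

I handed the job in with the bail swung back, the block in the case, and the cover flush on the rim with both studs through its holes; the hand-in gave no verdict.

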